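# Drop the last peppers into the paella pan with the bin's gate lever

## Task

Push the paella pan along the counter, flat and without lifting it, until it sits under the mouth of the aluminium bin's chute. Then press the red pad of the chute's rocking lever right down so that its other end lifts the gate, and keep it down until all three dried peppers have rolled out into the pan; let go so the gate falls shut. Do not touch the peppers themselves, and leave the other things on the counter where they are.

Things in the scene. Friction and masses are not known exactly. Their poses are not given: they have to be found in the camera images.
- pan_center (a point): centre of the paella pan, 21 mm above the counter (half-way up). Loose, open steel pan, 0.6 to 0.9 kg: base 210 mm across, wall flaring to a rim 260 mm across, 42 mm high; wall 3 mm, floor 4 mm. Red loop handles at rim height on its own +x and -x sides (away from and towards the robot) reach 173 mm from the axis; its y sides are bare. A push of 3 to 8 N slides it
- drop_spot (a point): where the peppers land: point on the counter 62 mm out in front of the chute's lip. Its -x is the way the peppers leave (world -y, the robot's right, give or take 0.5 rad), z up. The pan's centre belongs here, to within about 50 mm. The pan starts 120 to 310 mm away on the -x side. Nothing stands under the chute before 230 mm behind the lip
- mouth (a point): middle of the chute's floor at its front lip, 85 mm above the counter (underside 80 mm: the pan passes below). The fixed aluminium chute, 56 mm wide inside, walls 28 mm high, slopes up 11 degrees along this frame's +x to the open tilt-out bin under a shelf. That bin and its handle begin 310 mm behind the lip, the shelf (underside 300 mm high) 370 mm behind it
- lever_pad (a point): middle of the top of the red press pad (40 mm along the chute, 34 mm across) on the rear end of the rocking lever, 174 mm behind the lip, free from above. At rest 230 mm above the counter, its rear edge leaning up 0.25 rad; fully pressed 181 mm high, leaning down 0.25 rad. It sinks nearly straight (under 8 mm to and fro). Its x axis points away from the pivot
- gate_edge (a point): middle of the lower edge of the steel gate plate (50 mm wide) hung on the front end of the lever; at rest 90 mm above the counter, just inside the lip. Pressing the pad swings it out and up by 46 mm
- gate_lever (a joint): angle of the rocking lever (rad): 0 gate shut and pad up, 0.5 pad right down on its stop and gate fully up. The pivot lies across the chute, 200 mm above the counter, 96 mm in front of the pad. A spring returns it: 3 N at the pad to start, about 6 N right down. The peppers pass from about 0.4
- pepper1: the front one of three: dried red pepper, a hard ball 44 mm across with a short stem stub, 12 g; origin at its centre. The three start in a row in the chute behind the gate and roll out on their own when it lifts
- pepper2: the middle one of three: dried red pepper, a hard ball 44 mm across with a short stem stub, 12 g; origin at its centre. The three start in a row in the chute behind the gate and roll out on their own when it lifts
- pepper3: the rear one of three: dried red pepper, a hard ball 44 mm across with a short stem stub, 12 g; origin at its centre. The three start in a row in the chute behind the gate and roll out on their own when it lifts
- rice_paddle: bystander, leave alone: wooden rice paddle lying flat, 225 mm long, blade 62 mm wide, 9 mm thick; origin under its middle, blade to +x
- measuring_cup: bystander, leave alone: stainless measuring cup, 68 mm across, 55 mm high, flat handle to +x reaching 103 mm from its axis; origin at its foot
- pinch_bowl: bystander, leave alone: small white ceramic bowl, 84 mm across, 34 mm high; origin at its foot
- cruet_stopper: bystander, leave alone: glass stopper standing on its head, 36 mm across, 40 mm high; origin at its foot
- oil_cruet: bystander, leave alone: amber glass oil cruet, 72 mm across, 146 mm high; origin at its foot
- pepper_mill: bystander, leave alone: dark wooden pepper mill, 54 mm across, 130 mm high; origin at its foot

How it is judged:
On the way, in this order (a step that is already met when the one before it is completed fails the run):
1. the pan sits flat under the mouth of the chute, the gate still shut (horizontal distance between pan_center and drop_spot below 0.08 m and height (world z) of pan_center below 0.027 m and angle between pan_center's own z axis and vertical below 0.06 rad and value of joint gate_lever below 0.15 rad), for 0.2 s.
2. the lever is pressed down and held while all three peppers come to lie in the pan (value of joint gate_lever above 0.35 rad and horizontal distance between each of pepper1, pepper2, pepper3 and pan_center below 0.12 m and height (world z) of each of pepper1, pepper2, pepper3 below 0.05 m), for 0.2 s.
At the end, for the whole second after the job is handed in: All three peppers lie in the pan (centres within 120 mm of its axis and below 50 mm), the pan stands flat on the counter with its centre within 80 mm of the drop spot, and the lever is back up with the gate shut (below 0.06 rad) (horizontal distance between each of pepper1, pepper2, pepper3 and pan_center below 0.12 m and height (world z) of each of pepper1, pepper2, pepper3 below 0.05 m and horizontal distance between pan_center and drop_spot below 0.08 m and height (world z) of pan_center below 0.027 m and angle between pan_center's own z axis and vertical below 0.06 rad and value of joint gate_lever below 0.06 rad and linear speed of pan below 0.02 m/s); the robot touches nothing.
It fails at once if the pan is lifted or tipped (height (world z) of pan_center above 0.033 m or angle between pan_center's own z axis and vertical above 0.12 rad).
It fails at once if the robot touches a pepper (contact force between any of the fingers, the arm and pepper1 above 0.3 N or contact force between any of the fingers, the arm and pepper2 above 0.3 N or contact force between any of the fingers, the arm and pepper3 above 0.3 N).
It fails at once if another thing on the counter is shifted or knocked over (distance of any of rice_paddle, measuring_cup, pinch_bowl, cruet_stopper, oil_cruet, pepper_mill from where it was at the start of the episode above 0.03 m or angle between any of rice_paddle, measuring_cup, pinch_bowl, cruet_stopper, oil_cruet, pepper_mill's own z axis and vertical above 0.35 rad).
It also fails if it takes over 48 s, if anything falls off the work surface, if the arm or the gripper's body presses on something with over 40 N, if the wrist force passes 120 N, or if a joint passes its speed limit or range.

## Robot

A 6-joint arm with a two-finger parallel gripper is mounted at the origin on the work surface. World frame = base frame: x ahead of the robot, y to its left, z up, the work surface at z = 0. Lengths are in m, angles in rad, forces in N, time in s.
With the tool pointing down it reaches from about 0.35 to 1 m from the base axis. Payload 7.1 kg.
Tool frame: the origin (TCP) lies between the finger pads; the fingertips stand 22 mm ahead of it and the grasp point (between the pads) lies 3 mm ahead of it; x points along the fingers, y is the direction in which the jaws open and shut, and the axes are right-handed (so a half turn about x gives the same grasp; the last joint's range is limited). The gripper opens to 85 mm and grips with 20 to 120 N. Pads are 22 mm wide; open, the fingers measure 114 mm over their backs; the gripper's body (76 mm by 85 mm) begins 54 mm behind the grasp point. The pads swing forward as they close: fully open they stand 13 mm farther back than shut.
Start: joints at [-1.334, 0.423, 1.63, -0, 1.089, -0.019], TCP at [0.158, -0.605, 0.253] pointing down, gripper open.
Joint ranges: [-3, 3], [-0.9, 2.11], [0.09, 2.58], [-1.31, 4.45], [0.11, 2.69], [-2.54, 2.54]. Speed limits (rad/s): [2.39, 2.39, 3.01, 3.14, 3.14, 3.14].

## Interface

Orientations are given as a rotation vector (axis times angle).
In Python, from rig import manip gives the robot as it stands. The module is installed in compiled form; this text tells all that it offers. Calls block until the motion is done:
- manip.move_to(position, orientation): joint-space move of the TCP to a pose.
- manip.servo_line(position, orientation=None, rate=0.15): straight line of the TCP; orientation=None keeps the orientation; rate is the mean speed in m/s.
- manip.set_joints(angles): joint-space move.
- manip.command_gripper(opening, f_grip=None): finger opening in m; f_grip is the grip in N (None keeps the last); returns when the fingers have stopped.
- manip.hold(seconds).
- manip.solve_ik(position, orientation): joint angles nearest the present ones, or None.
- manip.camera(name): name is "scene" or "top"; returns a dict with "image" (400x640x3 uint8, red, green, blue), "fx", "fy", "cx", "cy" (pixels), "cam_to_world" (4x4, takes a point from camera to world coordinates). Camera axes: x right, y down, z forward; pixel columns grow to the right and rows downward; lengths in m; the calibration is good to about 2 mm. A picture is of the moment at which its call begins. There is no depth.
A pose or a line that the arm cannot do raises manip.IKError and nothing moves.
- manip.sign_off(): hands the job in, once; it reports no verdict.
Readings, each from a call of its own:
- manip.get_time(): time.
- manip.get_joint_positions(): joint angles.
- manip.get_joint_vel(): joint speeds.
- manip.get_tau(): joint torques, N m.
- manip.get_position(): TCP position.
- manip.get_ee_rot(): TCP orientation.
- manip.get_contact_force(): force on the tool from outside, world axes, zero at the start.
- manip.get_torque(): the same for the moment, N m.
- manip.get_width(): finger opening in m.
Only numpy, scipy, OpenCV 4.12 (cv2) and the standard library are available. Lean on these libraries where they do the work, as an engineer would, in place of code of your own. Each camera call takes 0.05 s, during which the arm holds its last target.

## Working session

There is one attempt and no reset: what is moved stays moved. The work goes in short steps, each a Python script; the robot and the scene stay as the last script left them, time stands still between calls to the robot, and variables do not carry over. Pictures are saved under pics/ and viewed, and the job is handed in when it is done.

```bash
mkdir -p pics; python3 - <<'E'
from rig import manip
import cv2,pickle
for n in("scene","top"):
    c=manip.camera(n); cv2.imwrite(f"pics/{n}0.png",c["image"][:,:,::-1]); pickle.dump(c,open(f"{n}0.pkl","wb"))
    print(n,c["fx"],c["cx"],c["cy"],c["cam_to_world"].round(3).tolist())
print(manip.get_time(),manip.get_ee_rot())
E
```

```text
scene 392.5773026993154 316.6772060749464 194.0127575581085 [[-0.301, 0.807, -0.508, 1.036], [0.953, 0.248, -0.171, 0.09], [-0.012, -0.536, -0.844, 0.999], [0.0, 0.0, 0.0, 1.0]]
top 440.5452751711239 311.5551391329258 199.88396870088673 [[-0.107, -0.972, 0.208, 0.273], [-0.994, 0.106, -0.018, -0.068], [-0.004, -0.209, -0.978, 1.344], [0.0, 0.0, 0.0, 1.0]]
0.1 [ 2.08553078  0.26972739 -2.08586886]
```

View pics/scene0.png

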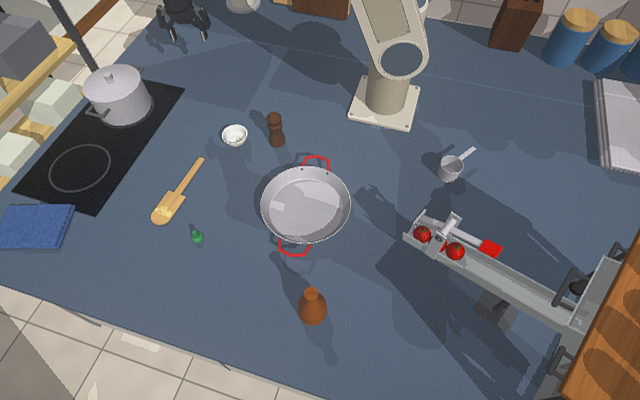

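View pics/top0.png

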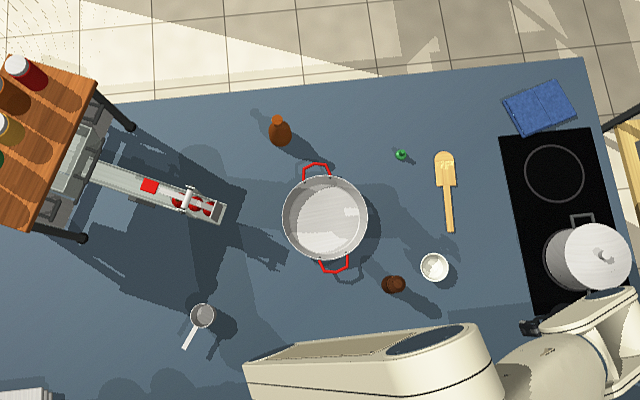

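```bash
cat > h.py <<'E'
import numpy as np,pickle
def ray(n,u,v,z,k=0):
    c=pickle.load(open(f"{n}{k}.pkl","rb"));T=c["cam_to_world"]
    d=T[:3,:3]@np.array([(u-c["cx"])/c["fx"],(v-c["cy"])/c["fy"],1.]);o=T[:3,3]
    return o+d*(z-o[2])/d[2]
def proj(n,p,k=0):
    c=pickle.load(open(f"{n}{k}.pkl","rb"));q=np.linalg.inv(c["cam_to_world"])@np.append(p,1)
    return np.array([c["fx"]*q[0]/q[2]+c["cx"],c["fy"]*q[1]/q[2]+c["cy"]])
E
python3 - <<'E'
import cv2
a=cv2.imread("pics/top0.png")[145:245,80:240]; b=cv2.imread("pics/scene0.png")[190:290,390:550]
cv2.imwrite("pics/ct.png",cv2.resize(a,None,fx=5,fy=5,interpolation=2));cv2.imwrite("pics/cs.png",cv2.resize(b,None,fx=5,fy=5,interpolation=2))
c=cv2.imread("pics/top0.png")[140:290,240:440];cv2.imwrite("pics/cp.png",cv2.resize(c,None,fx=4,fy=4,interpolation=2))
E
```

```text
(no output)
```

View pics/ct.png

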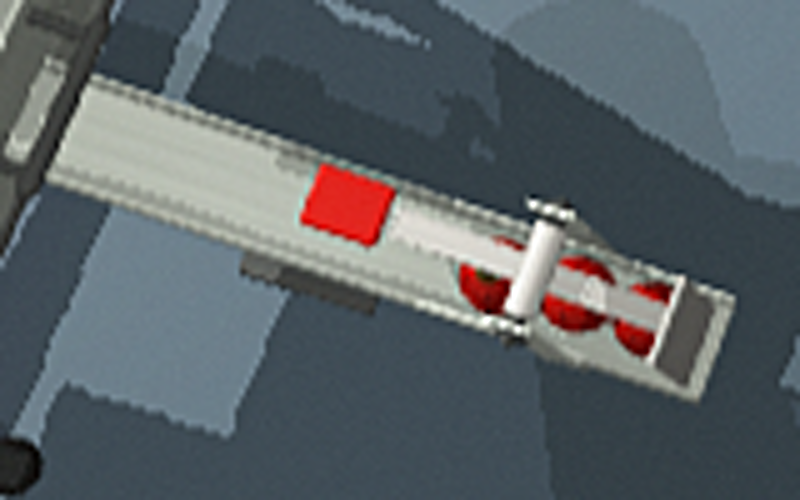

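View pics/cs.png

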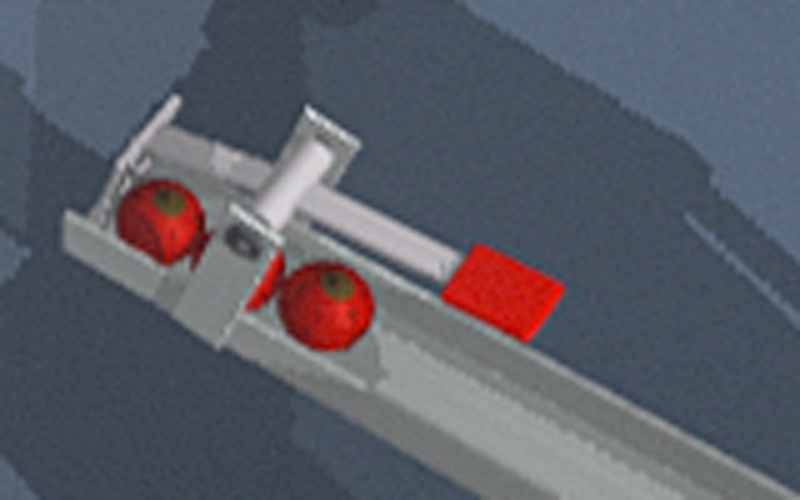

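View pics/cp.png

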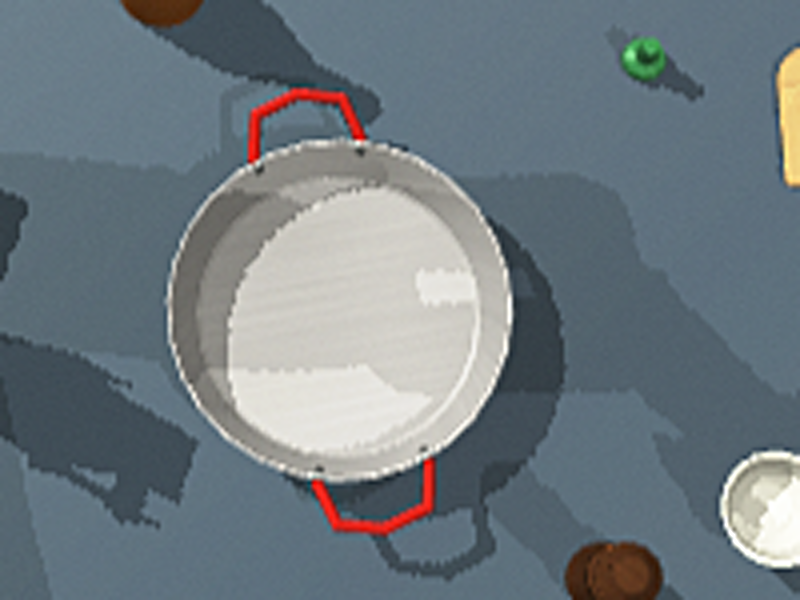

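```bash
python3 - <<'E'
from h import *
np.set_printoptions(precision=4,suppress=True)
print("pan",ray("top",325,217.5,.042),ray("top",282,217.5,.042),ray("top",368,217.5,.042),ray("top",325,174.5,.042),ray("top",325,260.5,.042))
a=ray("top",227,204.4,.113);b=ray("top",219.4,225,.113);m=(a+b)/2
pad=ray("top",149.6,185.8,.23);pad2=ray("scene",490.6,248.4,.23)
print("lip",a,b,m,np.linalg.norm(a-b)); print("pad",pad,pad2,np.linalg.norm((pad-m)[:2]))
# scene lip near corners: top of near wall front (65,212)
print("scene near-wall corner",ray("scene",390+65/5,190+212/5,.113))
for nm,P in(("h+",(302,92)),("h-",(372,532))): print(nm,ray("top",240+P[0]/4,140+P[1]/4,.042))
for s,(u,v) in dict(cruet=(280,140),stopper=(400,156),paddle_b=(444,165),bowl=(434,268),mill=(393,286),cup=(201,316),cuph=(185,347)).items(): print(s,ray("top",u,v,0))
for s,(u,v) in dict(cruet=(313,320),mill=(277,145),cup=(449,178),cuph=(474,150),bowl=(234,142),stopper=(197,240)).items(): print("S",s,ray("scene",u,v,0))
E
```

```text
pan [ 0.4915 -0.1266  0.042 ] [0.5054 0.0015 0.042 ] [ 0.4777 -0.2546  0.042 ] [ 0.624  -0.1417  0.042 ] [ 0.3644 -0.1121  0.042 ]
lip [0.5474 0.1502 0.113 ] [0.4904 0.1756 0.113 ] [0.5189 0.1629 0.113 ] 0.06236031998028916
pad [0.5925 0.3269 0.23  ] [0.5958 0.3272 0.23  ] 0.17979696800017703
scene near-wall corner [0.5487 0.1514 0.113 ]
h+ [ 0.6636 -0.1168  0.042 ]
h- [ 0.3259 -0.1312  0.042 ]
cruet [ 0.765  -0.0134  0.    ]
stopper [ 0.6701 -0.3884  0.    ]
paddle_b [ 0.6255 -0.5225  0.    ]
bowl [ 0.3097 -0.4378  0.    ]
mill [ 0.2702 -0.3072  0.    ]
cup [0.2448 0.2694 0.    ]
cuph [0.1623 0.3206 0.    ]
S cruet [ 0.7945 -0.0091  0.    ]
S mill [ 0.2924 -0.2944  0.    ]
S cup [0.2603 0.2589 0.    ]
S cuph [0.1263 0.3213 0.    ]
S bowl [ 0.322  -0.4349  0.    ]
S stopper [ 0.6809 -0.3888  0.    ]
```

```bash
python3 - <<'E'
from rig import manip
import numpy as np
from scipy.spatial.transform import Rotation as R
np.set_printoptions(precision=3,suppress=True)
print(R.from_rotvec(manip.get_ee_rot()).as_matrix())
def down(a): # tool y along world angle a
    y=np.array([np.cos(a),np.sin(a),0]);x=np.array([0,0,-1.]);return R.from_matrix(np.c_[x,y,np.cross(x,y)]).as_rotvec()
for a in(0,np.pi):
    for p in([.4945,-.31,.25],[.4945,-.31,.035],[.497,-.01,.035]):print(a,p,manip.solve_ik(p,down(a)))
b=np.arctan2(.911,.413)
for a in (b,b-np.pi/2,b+np.pi/2,b+np.pi):
    for p in([.594,.327,.3],[.594,.327,.2]):print(a,p,manip.solve_ik(p,down(a)))
E
cat >> h.py <<'E'
from scipy.spatial.transform import Rotation as R
def down(a):
    y=np.array([np.cos(a),np.sin(a),0]);x=np.array([0,0,-1.]);return R.from_matrix(np.c_[x,y,np.cross(x,y)]).as_rotvec()
E
```

```text
[[-0.     0.253 -0.967]
 [ 0.001 -0.967 -0.253]
 [-1.    -0.001 -0.   ]]
0 [0.4945, -0.31, 0.25] [-0.58   0.367  1.726 -0.     1.049 -0.58 ]
0 [0.4945, -0.31, 0.035] [-0.58   0.684  1.817 -0.     0.641 -0.58 ]
0 [0.497, -0.01, 0.035] [-0.044  0.612  2.01  -0.     0.52  -0.044]
3.141592653589793 [0.4945, -0.31, 0.25] None
3.141592653589793 [0.4945, -0.31, 0.035] None
3.141592653589793 [0.497, -0.01, 0.035] None
1.1451617176707283 [0.594, 0.327, 0.3] [ 0.486  0.458  1.462  0.     1.222 -0.659]
1.1451617176707283 [0.594, 0.327, 0.2] [ 0.486  0.558  1.541  0.     1.043 -0.659]
-0.4256346091241683 [0.594, 0.327, 0.3] [0.486 0.458 1.462 0.    1.222 0.911]
-0.4256346091241683 [0.594, 0.327, 0.2] [0.486 0.558 1.541 0.    1.043 0.911]
2.7159580444656246 [0.594, 0.327, 0.3] [ 0.486  0.458  1.462 -0.     1.222 -2.23 ]
2.7159580444656246 [0.594, 0.327, 0.2] [ 0.486  0.558  1.541 -0.     1.043 -2.23 ]
4.286754371260521 [0.594, 0.327, 0.3] [0.486 0.458 1.462 0.    1.222 2.482]
4.286754371260521 [0.594, 0.327, 0.2] [0.486 0.558 1.541 0.    1.043 2.482]
```

```bash
python3 - <<'E'
from rig import manip
from h import *
import cv2
o=down(0)
manip.move_to([.4955,-.312,.25],o)
manip.servo_line([.4955,-.312,.036],rate=.15)
print(manip.get_position(),manip.get_contact_force())
manip.servo_line([.4965,-.16,.036],rate=.07)
print(manip.get_contact_force(),manip.get_time())
for n in("scene","top"):
    c=manip.camera(n); cv2.imwrite(f"pics/{n}1.png",c["image"][:,:,::-1]); pickle.dump(c,open(f"{n}1.pkl","wb"))
E
```

```text
[ 0.49601241 -0.31233031  0.03682691] [-0.16204201  0.00949408  0.64549781]
[ 0.70042381 -2.55338724  0.3053011 ] 5.6417
```

View pics/scene1.png

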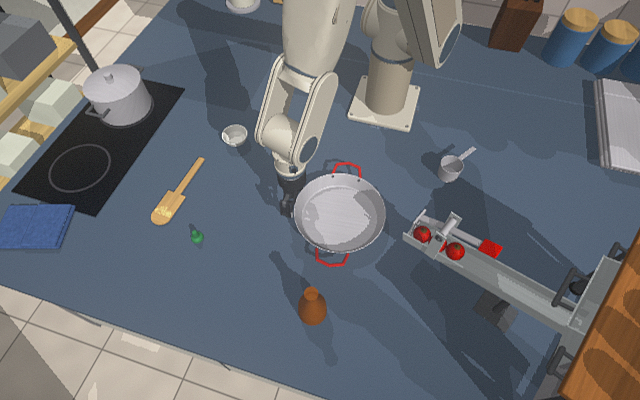

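View pics/top1.png

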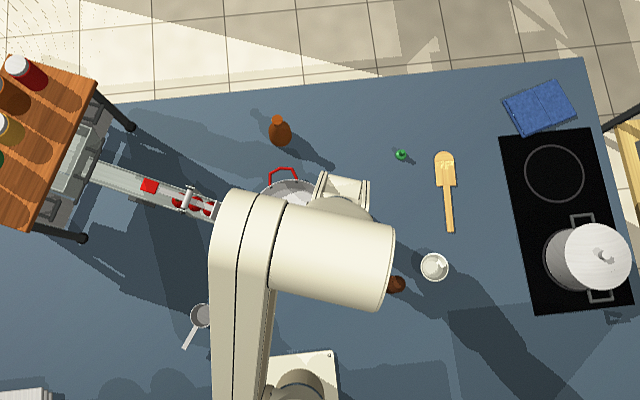

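```bash
python3 - <<'E'
from h import *
import cv2
print(ray("scene",340,211,.042),ray("scene",305.5,204,.042,0))
a=cv2.imread("pics/scene1.png")[150:280,260:420];cv2.imwrite("pics/c1.png",cv2.resize(a,None,fx=4.5,fy=4.5,interpolation=2))
E
```

```text
[ 0.49546494 -0.0247391   0.042     ] [ 0.50224345 -0.12455118  0.042     ]
```

View pics/c1.png

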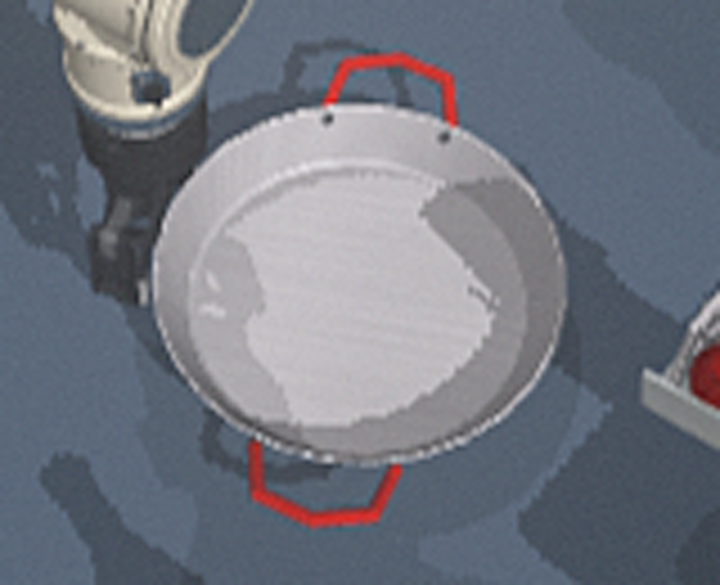

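```bash
python3 - <<'E'
from rig import manip
from h import *
import cv2
manip.servo_line([.4975,-.024,.036],rate=.07)
print(manip.get_contact_force(),manip.get_position(),manip.get_time())
manip.servo_line([.4975,-.07,.036],rate=.1)
manip.servo_line([.4975,-.07,.33],rate=.3)
manip.command_gripper(0.0)
for n in("scene","top"):
    c=manip.camera(n); cv2.imwrite(f"pics/{n}2.png",c["image"][:,:,::-1]); pickle.dump(c,open(f"{n}2.pkl","wb"))
print(manip.get_time())
E
```

```text
[ 0.6749852  -1.60989649 -0.25008475] [ 0.49749591 -0.02415687  0.03597855] 7.8333
10.4417
```

View pics/scene2.png

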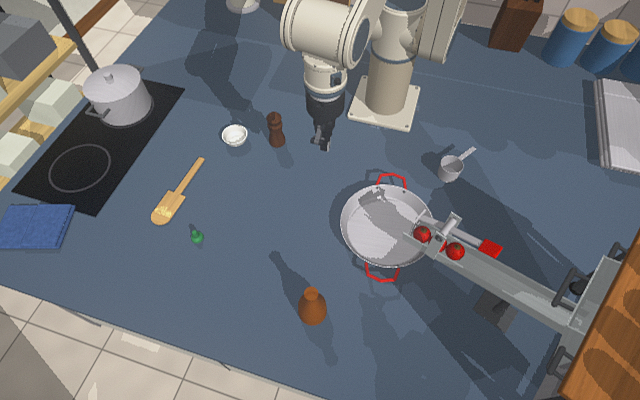

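View pics/top2.png

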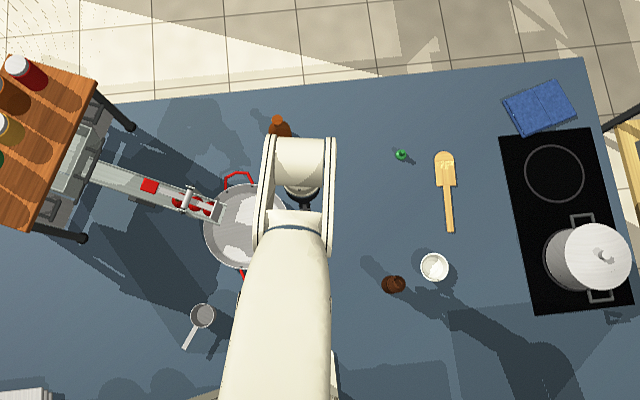

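```bash
python3 - <<'E'
from h import *
import cv2
print(ray("top",203,226,.042,2),ray("scene",387,226,.042,2),ray("top",236,172,.042,2))
print(proj("scene",[.4967,.112,.042]),proj("top",[.4967,.112,.042]))
a=cv2.imread("pics/scene2.png")[160:300,320:480];cv2.imwrite("pics/c2.png",cv2.resize(a,None,fx=4,fy=4,interpolation=2))
E
```

```text
[0.50525996 0.23856755 0.042     ] [0.50316811 0.11093559 0.042     ] [0.6614507  0.12853805 0.042     ]
[387.87693382 224.10248099] [245.46203044 224.30034377]
```

View pics/c2.png

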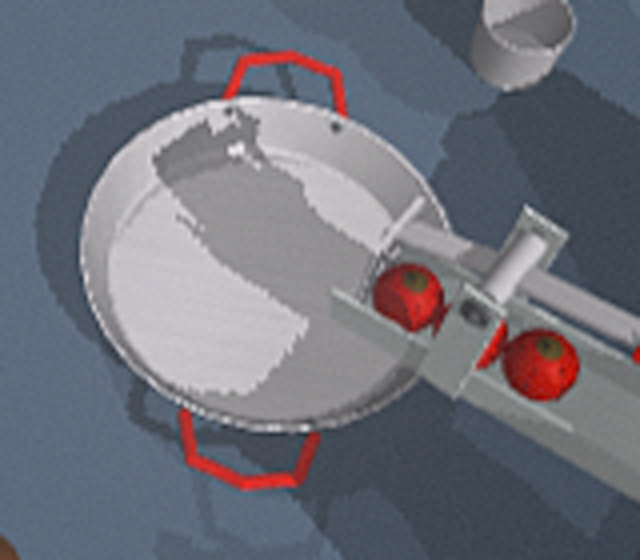

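```bash
python3 - <<'E'
from rig import manip
from h import *
import cv2
o=down(-.4256)
X,Y=.594,.327
manip.move_to([X,Y,.33],o)
manip.servo_line([X,Y,.265],rate=.12)
manip.hold(.2)
print(manip.get_time(),manip.get_width(),manip.get_position(),manip.get_contact_force())
for z in(.25,.24,.23,.222,.217,.213,.21,.208,.206,.204):
    manip.servo_line([X,Y,z],rate=.06); f=manip.get_contact_force(); print(z,manip.get_position()[2],f.round(2))
    if f[2]>14: break
print(manip.get_time())
for n in("scene","top"):
    c=manip.camera(n); cv2.imwrite(f"pics/{n}3.png",c["image"][:,:,::-1]); pickle.dump(c,open(f"{n}3.pkl","wb"))
E
```

```text
12.8417 -0.00019231694617391102 [0.59444627 0.32722891 0.26611033] [ 0.10752619 -0.03497684 -0.51363132]
0.25 0.24958432167787867 [-0.55 -1.14  2.77]
0.24 0.23986523571419582 [0.41 0.72 2.72]
0.23 0.22961896635816573 [ 0.4   0.25 -0.12]
0.222 0.22162332817157998 [-0.42  0.57  0.4 ]
0.217 0.21709703361034174 [-0.25 -1.67  2.8 ]
0.213 0.213399343722251 [-0.47 -1.14  5.93]
0.21 0.2105423908421447 [ 0.11 -1.43  6.57]
0.208 0.20862880342113646 [-0.38 -2.1   5.63]
0.206 0.2066649989128341 [ 0.01 -1.63  6.87]
0.204 0.20488736670022129 [-0.65 -2.49  6.98]
15.6583
```

View pics/scene3.png

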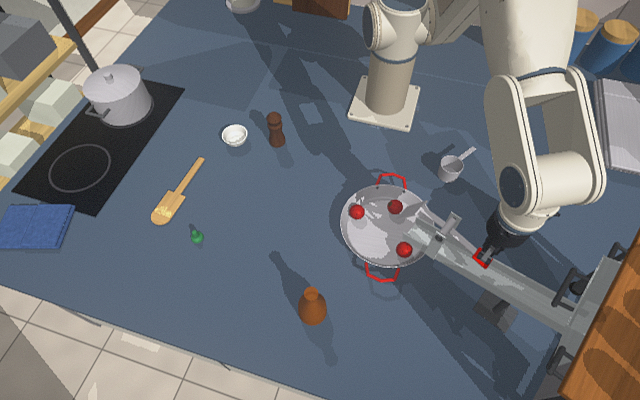

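The picture shows all three peppers in the pan, at pixels (357,212), (395,207) and (404,250). The pad is down at about (482,258). I'll hold it a little longer, then let go.

```bash
python3 - <<'E'
from rig import manip
from h import *
import cv2
manip.hold(1.5)
c=manip.camera("scene"); cv2.imwrite("pics/s4.png",c["image"][160:300,320:520,::-1].repeat(4,0).repeat(4,1))
print(manip.get_contact_force())
manip.servo_line([.594,.327,.275],rate=.05)
manip.servo_line([.594,.327,.36],rate=.15)
manip.hold(1.)
for n in("scene","top"):
    c=manip.camera(n); cv2.imwrite(f"pics/{n}5.png",c["image"][:,:,::-1]); pickle.dump(c,open(f"{n}5.pkl","wb"))
    if n=="scene":cv2.imwrite("pics/s5.png",c["image"][160:300,320:520,::-1].repeat(4,0).repeat(4,1))
print(manip.get_time(),manip.get_contact_force())
E
```

```text
[-0.72206325 -2.1050328   6.91993608]
20.6917 [-0.38313471  0.42304691 -0.13766935]
```

View pics/s4.png

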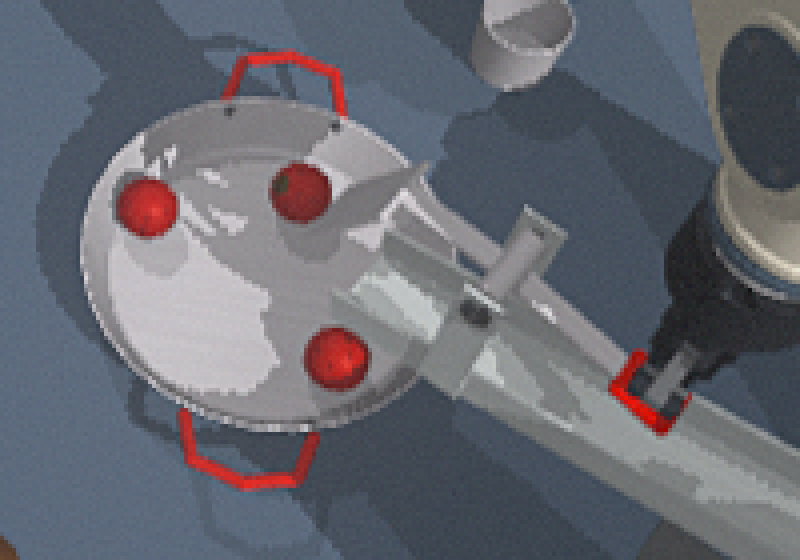

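View pics/s5.png

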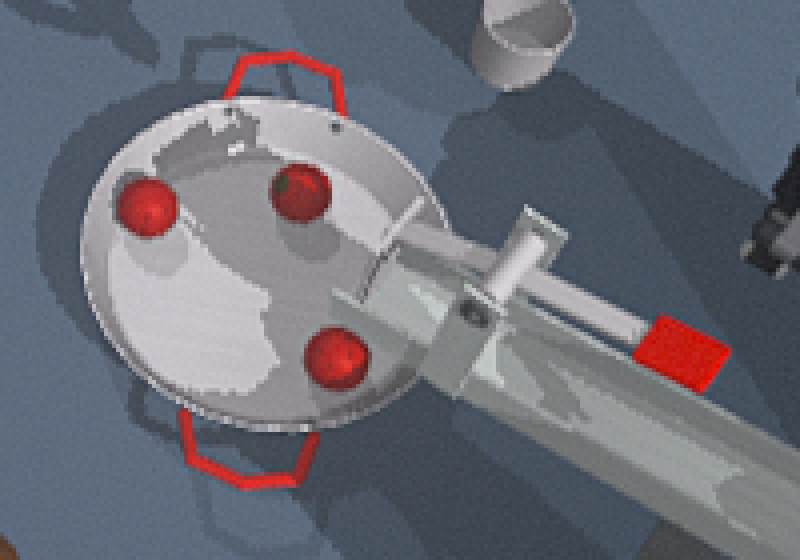

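View pics/top5.png

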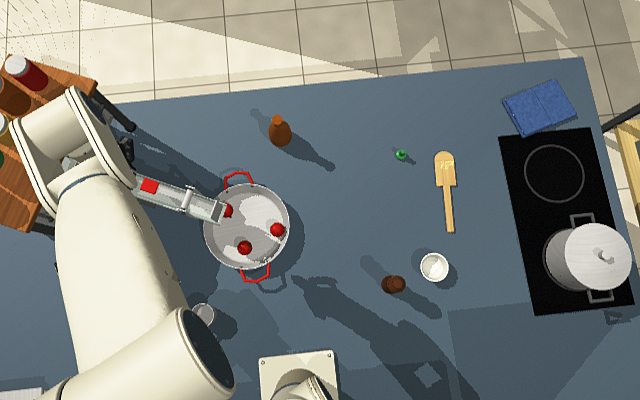

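```bash
python3 -c "
from rig import manip
manip.sign_off();print(manip.get_time())"
```

```text
the job is handed in; nothing more can be done
the job is handed in; nothing more can be done
```

The task is done and handed in, at about 21 s on the robot's clock against the 48 s limit; the sign-off gives no verdict.

- **Pan:** I pushed it flat about 235 mm with the open fingers against its bare -y side. It ended at about (0.50, 0.11), within about 7 mm of where I measured the drop spot. It looked flat in every picture.
- **Lever and peppers:** I pressed the red pad with the closed fingers until the tips were about 183 mm above the counter. The reading there was a steady 7 N, close to the full-travel spring force. I had no direct reading of the lever angle, so full travel is inferred from that height and force. All three peppers rolled into the pan, and I held the pad down another 1.5 s before letting go.
- **Last pictures:** The pad is back up, the gate is shut, and the peppers did not move between the last two pictures. The bystanders look where they started, though the measuring cup is partly hidden by the arm in the final top view. The gripper was clear, with about 0.4 N or less on each axis, which is noise level.

None of the checks failed or disagreed beyond a few millimetres between the two cameras.

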